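# Fill the empty bay of the mouthpiece rack

### The job

Two of the three bays of the wooden drying rack already hold a silver mouthpiece. Take the silver mouthpiece that stands on the cork mat and stand it, rim down as it is now, in the bay that is still empty; leave the two in the rack standing where they are.

Things in the scene. Friction and masses are not known exactly. Their poses are not given: they have to be found in the camera images.
- rack: Fixed wooden tray, 96 x 266 x 22 mm, on the left or right of the bench. Origin: centre of its underside, z up. Three square bays in a row along y, centres at y = -85, 0, +85 mm, x = 0; each 74 x 74 mm inside, green felt floor 8 mm above the origin. Walls 11 mm thick, tops 22 mm above the origin. Any of the three bays may be the empty one.
- loose_mid (a point): Silver mouthpiece to move, standing rim down on a 3 mm cork mat. 90 mm tall, 0.11-0.23 kg. Rim 43 mm wide at the bottom, cup narrowing to 15 mm at 43 mm up; straight shank 12-13 mm thick from 50 mm up to the top: grip there. Origin: on its axis, half-way up. z up. A gold mouthpiece, oil bottle and brass slide (up to 75 mm tall) stand to its +y and -y sides, centres 60 mm or more off; its +x and -x sides are free.
- racked_a_mid (a point): One of two mouthpieces, the same in size and look as the loose one, standing loose, rim down, near the middle of one bay of the rack; origin on its axis half-way up (45 mm above the rim face it stands on); z up its axis.
- racked_b_mid (a point): The other mouthpiece that stands in a bay of the rack, the same in size and look; origin on its axis half-way up (45 mm above the rim face it stands on); z up its axis.
Not all that is in view belongs to the job. What is shaped like the part that bears racked_a_mid but blue is not meant. Leave any purple look-alike of the part that bears loose_mid alone.

How it is judged:
By the outcome, as a careful person would: the job done as asked, in the order asked, and still so for the second after the job is handed in, with the robot touching nothing.
It also fails if it takes over 42 s, if anything falls off the work surface, if the arm or the gripper's body presses on something with over 40 N, if the wrist force passes 120 N, or if a joint passes its speed limit or range.

### The arm

A 6-joint arm with a two-finger parallel gripper is mounted at the origin on the work surface. World frame = base frame: x ahead of the robot, y to its left, z up, the work surface at z = 0. Lengths are in m, angles in rad, forces in N, time in s.
With the tool pointing down it reaches from about 0.35 to 1 m from the base axis. Payload 7.1 kg.
Tool frame: the origin (TCP) lies at the very end of the fingers, on their centre line; the grasp point (between the pads) lies 19 mm behind it; y points along the fingers, x is the direction in which the jaws open and shut, and the axes are right-handed (so a half turn about y gives the same grasp; the last joint's range is limited). The gripper opens to 85 mm and grips with 20 to 120 N. Pads are 22 mm wide; open, the fingers measure 114 mm over their backs; the gripper's body (76 mm by 85 mm) begins 54 mm behind the grasp point. The pads swing forward as they close: fully open they stand 13 mm farther back than shut.
Start: joints at [1.243, 0.423, 1.63, -0, 1.089, -0.019], TCP at [0.19, 0.595, 0.231] pointing down, gripper open.
Joint ranges: [-3, 3], [-0.9, 2.11], [0.09, 2.58], [-1.31, 4.45], [0.11, 2.69], [-2.54, 2.54]. Speed limits (rad/s): [2.39, 2.39, 3.01, 3.14, 3.14, 3.14].

### API

Orientations are given as a 3x3 rotation matrix whose columns are the frame's x, y, z axes.
In Python, from bench import env gives the robot as it stands.
- The arm moves only by the tool servo_tool, never from a script. Its argument "deltas" is a list that holds one entry, the list of rows, each a list of 7 numbers: the shift along the world's x, y, z in units of 30 mm (1.0 is 30 mm), then the turn, a rotation vector about the world's x, y, z in units of pi rad (1.0 is pi rad), then the closure, from -1 (fully open) to 1 (shut). A call has 1 to 10 rows; each row shifts and turns the commanded pose from where the row before left it; what a row does not reach is not made up. A row lasts 1/8 s, in which the tool goes at most 62.5 mm and 10.7 degrees, less where a joint would pass 70% of its speed; a pose out of reach is approached as far as the arm can. A call with a number of a shift or a turn outside -1 to 1 is refused whole. A call with a gripper value outside its range is refused whole. The fingers move at their own pace and stop on an object; "newtons" is the grip in N (left out, the last holds). Time passes only in rows, so rows that do not move let the fingers close. It gives the time, the measured TCP pose, the force and the opening at its end, in the units of the state.
- env.observe(): the state, without advancing time (a new reading comes with each control period).
- env.snapshot(name): name is "scene" or "side" or "wrist"; returns a dict with "color" (420x560x3 uint8, red, green, blue), "fov_y" (degrees; the focal length in pixels is half the picture's height over the tangent of half this angle, whatever the lens; pixels are square), "cx", "cy" (the principal point, pixels), "cam_to_world" (4x4, takes a point from camera to world coordinates); the wrist camera has in their place "T_tool_cam" (4x4, takes a point from camera to tool coordinates, whose origin is the TCP and whose axes are the tool frame's). Camera axes: x right, y up, looking along -z (the intrinsics and any distortion apply to the point x, -y, -z); pixel columns grow to the right and rows downward; lengths in m; the calibration is good to about 2 mm. A picture is of the moment at which its call begins: read the wrist's pose just before it. There is no depth.
- env.job_done(): hands the job in, once; it reports no verdict.
Trained networks look in a picture, given as the dict that the camera call returned (one of the last four; its "shot" number tells which), for a name from the list of things; names that differ only in an ending like _2 or _b are one class to them, and where a whole thing is asked for, a point or a joint stands for the part that bears it (a point fixed in the world has none). Each returns a list of dicts, best first, with "score" (0 to 1); they miss things now and then, are a little off and sometimes report something else, mostly with a low value. They report only what shows in the picture. A call takes as long as a camera call. They do not tell look-alikes from the thing itself.
- env.look_for(label, picture): "point" ([x, y, z] in m, in world coordinates, good to about 4 mm: the middle of the surface that is visible of it).
- env.place_of(label, picture): "point" ([x, y, z] in m, in world coordinates, good to about 4 mm: a listed point, or the origin of a listed thing).
The state is a dict: "time": time; "joint_pos": joint angles; "dq": joint speeds; "joint_efforts": joint torques, N m; "position": TCP position; "ee_rot": TCP orientation; "ft_force": force on the tool from outside, world axes, zero at the start; "torque": the same for the moment, N m; "width": finger opening in m.
Only numpy, scipy, OpenCV 4.12 (cv2) and the standard library are available. Lean on these libraries where they do the work, as an engineer would, in place of code of your own. Each camera call takes 0.05 s, during which the arm holds its last target.

## Working session

There is one attempt and no reset: what is moved stays moved. The work goes in short steps, Python scripts to look and compute and a tool call to move; the robot and the scene stay as the last step left them, time stands still between calls to the robot, and variables do not carry over. Pictures are saved under pics/ and viewed, and the job is handed in when it is done.

Besides the shell and the picture viewer there is one more tool, called after "Emit:" as name(argument=value, ...), one argument or row to a line, values as JSON. servo_tool: Moves the arm, as the interface text tells. Shifts and turns lie within -1 to 1; 1 stands for 30 mm of shift or pi rad of turn. Its arguments: {"type":"object","properties":{"deltas":{"type":"array","items":{"type":"array","items":{"type":"array","items":{"type":"number"}}}},"newtons":{"type":"number"}},"required":["deltas"]}

```bash
mkdir -p pics; python3 - <<'E'
from bench import env
import cv2
o=env.observe()
print(o['time'],o['position'],o['ee_rot'],o['width'])
for n in ["scene","side","wrist"]:
    s=env.snapshot(n)
    cv2.imwrite(f"pics/{n}0.png",s["color"][:,:,::-1])
    print(n,[k for k in s],s['fov_y'],s['cx'],s['cy'])
    if n!="wrist" : print(s['cam_to_world'])
    else: print(s['T_tool_cam'])
    for l in ["rack","loose_mid","racked_a_mid"]:
        for r in env.place_of(l,s): print(l,r)
E
```

```text
0.0 [0.18975339 0.59491877 0.23054964] [[ 3.03967224e-01 -5.12471748e-04 -9.52682352e-01]
 [ 9.52681223e-01 -1.46724204e-03  3.03967653e-01]
 [-1.55359043e-03 -9.99998792e-01  4.22287236e-05]] 0.08529281120229028
scene ['color', 'fov_y', 'cx', 'cy', 'cam_to_world', 'shot'] 47.52363811344183 276.2558231512927 207.25082294239135
[[-0.6697577  -0.62698381  0.39788934  0.90391465]
 [ 0.74257545 -0.56368025  0.36172678  0.33012277]
 [-0.00251447  0.53773216  0.84311198  0.92005087]
 [ 0.          0.          0.          1.        ]]
rack {'point': [0.5762, 0.1841, 0.0], 'score': 0.66}
loose_mid {'point': [0.5266, -0.1848, 0.0447], 'score': 0.79}
racked_a_mid {'point': [0.5722, 0.1826, 0.0509], 'score': 0.82}
racked_a_mid {'point': [0.4513, 0.18, 0.0464], 'score': 0.68}
side ['color', 'fov_y', 'cx', 'cy', 'cam_to_world', 'shot'] 45.427629570065704 279.20458279861106 217.4611629260535
[[ 0.89852784  0.24381483 -0.36496856  0.23030849]
 [-0.43888458  0.50912236 -0.74038824 -0.61909558]
 [ 0.00529603  0.82543852  0.56446718  0.51226543]
 [ 0.          0.          0.          1.        ]]
rack {'point': [0.5706, 0.176, 0.003], 'score': 0.97}
loose_mid {'point': [0.5264, -0.1907, 0.0448], 'score': 0.82}
loose_mid {'point': [0.5005, -0.1055, 0.0488], 'score': 0.72}
racked_a_mid {'point': [0.5719, 0.1795, 0.0559], 'score': 0.61}
wrist ['color', 'fov_y', 'cx', 'cy', 'T_tool_cam', 'shot'] 60.38139552323298 278.1530847074224 208.3655142181106
[[ 9.99999774e-01 -6.40830977e-04  2.02879608e-04 -3.71931691e-04]
 [ 3.92852016e-04  3.12279349e-01 -9.49990239e-01 -1.42238065e-01]
 [ 5.45428061e-04  9.49990104e-01  3.12279530e-01  8.15087543e-02]
 [ 0.00000000e+00  0.00000000e+00  0.00000000e+00  1.00000000e+00]]
```

View pics/scene0.png

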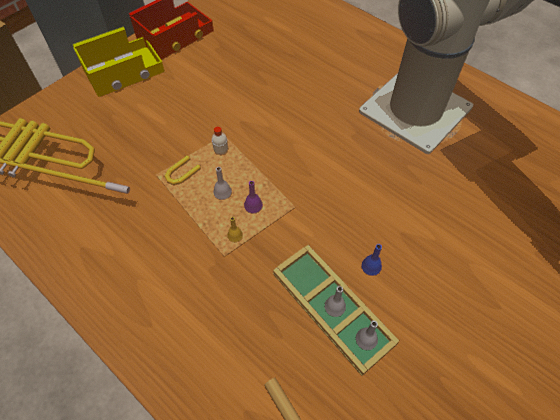

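View pics/side0.png

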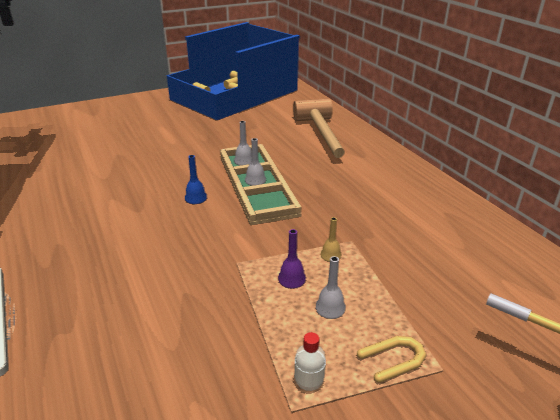

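View pics/wrist0.png

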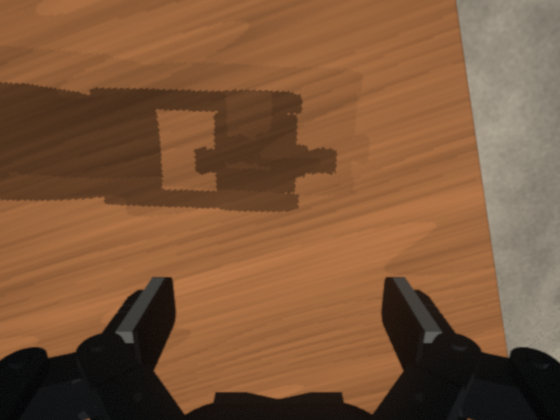

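In the scene view, the silver mouthpiece on the mat is at (222,185). The look-alikes are purple at (253,200), gold at (235,230) and blue at (372,262), and the two racked ones are at (336,303) and (367,336). The empty bay is at (305,268). The silver one on the mat fits the description, so I'll confirm it in a crop.

```bash
python3 - <<'E'
import cv2,numpy as np
a=cv2.imread("pics/scene0.png");b=cv2.imread("pics/side0.png")
f=lambda i,x,y,w,h,k:cv2.resize(i[y:y+h,x:x+w],None,fx=k,fy=k,interpolation=cv2.INTER_CUBIC)
cv2.imwrite("pics/c1.png",np.vstack([np.hstack([f(a,182,150,100,70,4),f(b,290,250,100,70,4)])]))
cv2.imwrite("pics/c2.png",f(a,260,235,150,140,4))
cv2.imwrite("pics/c3.png",f(b,180,110,140,120,5))
E
```

```text
(no output)
```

View pics/c1.png

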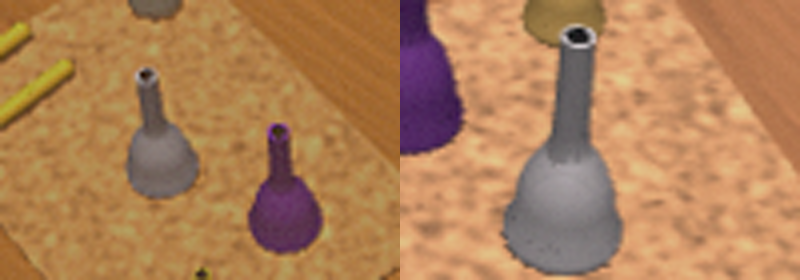

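View pics/c2.png

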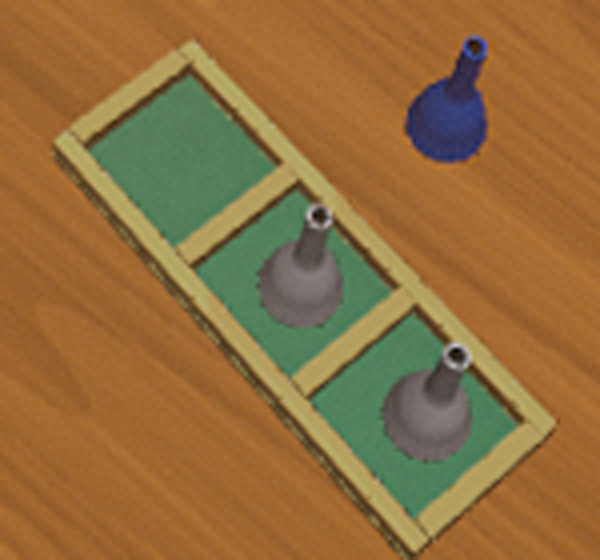

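View pics/c3.png

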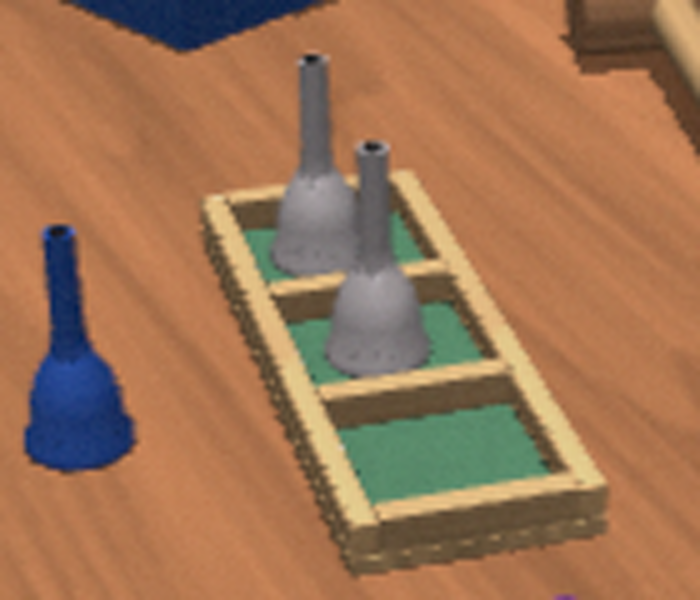

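The crop confirms it: silver/grey is the target, and purple stands beside it on the +y side. Next I'll triangulate.

```bash
cat > h.py <<'E'
import numpy as np
S={"scene":(47.52363811344183,276.2558,207.2508,np.array([[-0.6697577,-0.62698381,0.39788934,0.90391465],[0.74257545,-0.56368025,0.36172678,0.33012277],[-0.00251447,0.53773216,0.84311198,0.92005087]])),
"side":(45.427629570065704,279.2046,217.4612,np.array([[0.89852784,0.24381483,-0.36496856,0.23030849],[-0.43888458,0.50912236,-0.74038824,-0.61909558],[0.00529603,0.82543852,0.56446718,0.51226543]]))}
def ray(n,u,v):
    fo,cx,cy,T=S[n];f=210/np.tan(np.radians(fo)/2)
    d=T[:,:3]@np.array([(u-cx)/f,-(v-cy)/f,-1]);return T[:,3],d/np.linalg.norm(d)
def atz(n,u,v,z):
    c,d=ray(n,u,v);return c+d*(z-c[2])/d[2]
def tri(p,q):
    A=0;b=0
    for n,uv in(("scene",p),("side",q)):
        c,d=ray(n,*uv);P=np.eye(3)-np.outer(d,d);A=A+P;b=b+P@c
    return np.linalg.solve(A,b)
E
python3 - <<'E'
from h import *
np.set_printoptions(precision=4,suppress=True)
p,q=(218.5,168.5),(334.2,259)
print("top loose",tri(p,q),atz("scene",*p,.093),atz("side",*q,.093))
for nm,p,q in (("mid",(339.7,288.9),(254.4,139.4)),("far",(374,324),(242.6,121.8))):
    print(nm,tri(p,q),atz("scene",*p,.098),atz("side",*q,.098))
C=[[(307.3,245.5),None],]
sc=[(274.3,270.3),(307.3,245.3),(398.5,341),(363,371)]
sd=[(301.2,207.2),(250.2,215.8),(220.4,149.8),(262.2,144.2)]
X=[]
for n,l in(("scene",sc),("side",sd)):
    P=np.array([atz(n,*c,.022) for c in l]);X.append(P);print(n,P[:,:2].tolist())
    print(P.mean(0), [np.linalg.norm(P[i]-P[i-1]).round(4) for i in range(4)])
m=np.array([q.mean(0) for q in X])
# axis
for P in X:
    # long dir from small-y end to large-y end
    o=P[np.argsort(P[:,1])];d=o[2:].mean(0)-o[:2].mean(0);d/=np.linalg.norm(d);print(d, P.mean(0)-.085*d)
E
```

```text
top loose [ 0.5239 -0.1861  0.0919] [ 0.5233 -0.1847  0.093 ] [ 0.5243 -0.188   0.093 ]
mid [0.5709 0.1831 0.0968] [0.5703 0.1838 0.098 ] [0.5707 0.1797 0.098 ]
far [0.5826 0.2692 0.0965] [0.5822 0.2698 0.098 ] [0.582  0.2649 0.098 ]
scene [[0.5971554895144335, 0.044979556801216236], [0.5072006985113944, 0.058090057742868684], [0.5483837679747552, 0.3180557434061228], [0.6379947273396287, 0.301144271528164]]
[0.5727 0.1806 0.022 ] [np.float64(0.2594), np.float64(0.0909), np.float64(0.2632), np.float64(0.0912)]
side [[0.5969650597523163, 0.036165490487484964], [0.5040591824919745, 0.0503464328776938], [0.5463720897584932, 0.31062501988745583], [0.6388943321754043, 0.2967430398777904]]
[0.5716 0.1735 0.022 ] [np.float64(0.2639), np.float64(0.094), np.float64(0.2637), np.float64(0.0936)]
[0.1569 0.9876 0.    ] [0.5593 0.0966 0.022 ]
[0.1597 0.9872 0.    ] [0.558  0.0896 0.022 ]
```

Emit:
servo_tool(
  deltas=[
    [[0.41,-0.96,0,0,0,-0.015,-1],[0.41,-0.96,0,0,0,-0.015,-1],[0.41,-0.96,0,0,0,-0.015,-1],[0.41,-0.96,0,0,0,-0.015,-1],[0.41,-0.96,0,0,0,-0.015,-1],[0.41,-0.96,0,0,0,-0.015,-1],[0.41,-0.96,0,0,0,-0.015,-1],[0.41,-0.96,0,0,0,-0.015,-1],[0.41,-0.96,0,0,0,-0.015,-1],[0.41,-0.96,0,0,0,-0.015,-1]],
  ],
  newtons=40,
)

```text
time: 1.85
position: [0.3133, 0.3066, 0.2316]
ee_rot: [[0.704, 0.0, -0.71], [0.71, 0.0, 0.704], [0.001, -1.0, -0.0]]
ft_force: [0.1, -0.5, -0.8]
width: 0.0857
```

Emit:
servo_tool(
  deltas=[
    [[0.41,-0.96,0,0,0,-0.015,-1],[0.41,-0.96,0,0,0,-0.015,-1],[0.41,-0.96,0,0,0,-0.015,-1],[0.41,-0.96,0,0,0,-0.015,-1],[0.41,-0.96,0,0,0,-0.015,-1],[0.41,-0.96,0,0,0,-0.015,-1],[0.41,-0.96,0,0,0,-0.015,-1],[0.41,-0.96,0,0,0,-0.015,-1],[0.41,-0.96,0,0,0,-0.015,-1],[0.41,-0.96,0,0,0,-0.015,-1]],
  ],
)

```text
time: 3.1
position: [0.4363, 0.0184, 0.2316]
ee_rot: [[0.95, 0.001, -0.313], [0.313, 0.0, 0.95], [0.001, -1.0, -0.0]]
ft_force: [0.2, 0.6, -0.1]
width: 0.0856
```

Emit:
servo_tool(
  deltas=[
    [[0.418,-0.973,0,0,0,-0.0144,-1],[0.418,-0.973,0,0,0,-0.0144,-1],[0.418,-0.973,0,0,0,-0.0144,-1],[0.418,-0.973,0,0,0,-0.0144,-1],[0.418,-0.973,0,0,0,-0.0144,-1],[0.418,-0.973,0,0,0,-0.0144,-1],[0.418,-0.973,0,0,0,-0.0144,-1],[0,0,0,0,0,0,-1]],
  ],
)

```text
time: 4.1
position: [0.5245, -0.1866, 0.2314]
ee_rot: [[1.0, 0.001, -0.001], [0.001, -0.0, 1.0], [0.001, -1.0, -0.0]]
ft_force: [-0.7, 0.8, -0.6]
width: 0.0851
```

```bash
cat > w.py <<'E'
from bench import env
import cv2,sys,numpy as np,pickle
o=env.observe();s=env.snapshot("wrist")
cv2.imwrite(f"pics/{sys.argv[1]}.png",s["color"][:,:,::-1])
pickle.dump((o,{k:s[k] for k in s}),open(sys.argv[1]+".pkl","wb"))
print(o["time"],o["position"],o["ee_rot"])
T=np.eye(4);T[:3,:3]=o["ee_rot"];T[:3,3]=o["position"];M=T@s["T_tool_cam"]
f=210/np.tan(np.radians(s["fov_y"])/2)
def proj(P):
    c=np.linalg.inv(M)@np.append(P,1);return s["cx"]+f*c[0]/-c[2], s["cy"]-f*c[1]/-c[2]
def atz(u,v,z):
    d=M[:3,:3]@np.array([(u-s["cx"])/f,-(v-s["cy"])/f,-1]);return M[:3,3]+d*(z-M[2,3])/d[2]
E
python3 -i w.py w1 <<'E'
print(proj([.524,-.186,.093]),proj([.524,-.186,.003]))
E
```

```text
4.1 [ 0.52446731 -0.18658807  0.23137113] [[ 9.99999412e-01  8.62190980e-04 -6.57836065e-04]
 [ 6.58263327e-04 -4.95362920e-04  9.99999661e-01]
 [ 8.61864820e-04 -9.99999506e-01 -4.95930178e-04]]
(np.float64(279.1383674528359), np.float64(193.30076328542197)) (np.float64(278.9111388306841), np.float64(169.68889977354524))>>> >>>
```

View pics/w1.png

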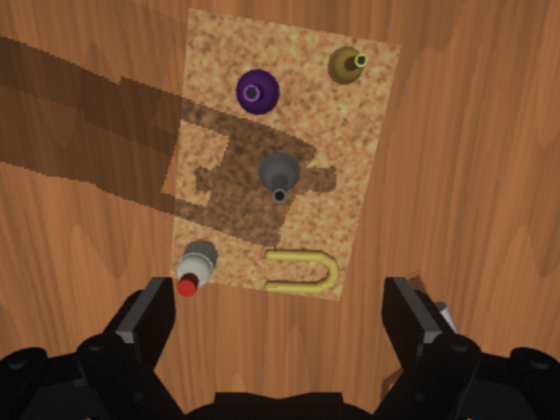

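The wrist view shows the silver shank top at (280,196), about 3 px below the prediction of (279,193). That means a y correction of about -2 mm. Purple (258,92) and the bottle (195,265) are clear of the fingers.

Emit:
servo_tool(
  deltas=[
    [[0,-0.05,-0.9,0,0,0,-1],[0,0,-0.9,0,0,0,-1],[0,0,-0.9,0,0,0,-1],[0,0,-0.9,0,0,0,-1],[0,0,-0.9,0,0,0,-1],[0,0,-0.9,0,0,0,-1],[0,0,-0.43,0,0,0,-1],[0,0,0,0,0,0,-1]],
  ],
)

```text
time: 5.15
position: [0.5231, -0.1857, 0.056]
ee_rot: [[1.0, -0.002, -0.004], [0.004, 0.001, 1.0], [-0.002, -1.0, 0.001]]
ft_force: [-1.3, 0.3, 0.7]
width: 0.0856
```

```bash
python3 -i w.py w2 <<'E'
print(proj([.525,-.188,.093]))
E
```

```text
5.15 [ 0.52313752 -0.18572553  0.05597833] [[ 9.99992659e-01 -1.53158891e-03 -3.51235322e-03]
 [ 3.51337088e-03  6.62262738e-04  9.99993609e-01]
 [-1.52925302e-03 -9.99998608e-01  6.67638916e-04]]
(np.float64(286.85931702293624), np.float64(339.0080526490417))>>> >>>
```

View pics/w2.png

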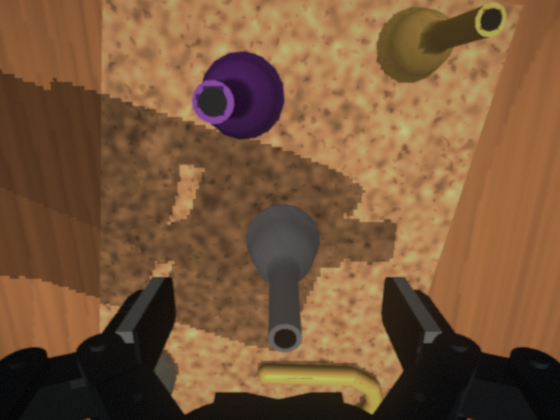

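The shank top is at (285,337), close to the prediction of (287,339). It stands between the jaws, so I'll nudge about 1–2 mm and close.

Emit:
servo_tool(
  deltas=[
    [[0.045,-0.06,0,0,0,0,-1],[0,0,0,0,0,0,1],[0,0,0,0,0,0,1],[0,0,0,0,0,0,1],[0,0,0,0,0,0,1],[0,0,0,0,0,0,1],[0,0,0,0,0,0,1],[0,0,0,0,0,0,1],[0,0,0,0,0,0,1]],
  ],
  newtons=40,
)

```text
time: 6.32
position: [0.5251, -0.1882, 0.0565]
ee_rot: [[1.0, 0.0, -0.003], [0.003, -0.0, 1.0], [0.0, -1.0, -0.0]]
ft_force: [-0.3, 0.1, 1.7]
width: 0.0114
```

Emit:
servo_tool(
  deltas=[
    [[0,0,0.3,0,0,0,1],[0,0,0.7,0,0,0,1],[0,0,0.9,0,0,0,1],[0,0,0.9,0,0,0,1],[0,0,0.9,0,0,0,1],[0,0,0.5,0,0,0,1],[0,0,0,0,0,0,1]],
  ],
)

```text
time: 7.2
position: [0.5256, -0.1884, 0.1834]
ee_rot: [[1.0, 0.002, -0.003], [0.003, -0.001, 1.0], [0.002, -1.0, -0.001]]
ft_force: [0.2, 0.4, -1.8]
width: 0.0113
```

```bash
python3 -i w.py w3 <<'E'
s2=env.snapshot("side");cv2.imwrite("pics/side1.png",s2["color"][:,:,::-1]);print(o["width"])
E
```

```text
7.2 [ 0.52556361 -0.18838224  0.18337601] [[ 9.99993877e-01  1.97195422e-03 -2.89106903e-03]
 [ 2.89254655e-03 -7.46827382e-04  9.99995538e-01]
 [ 1.96978629e-03 -9.99997777e-01 -7.52526779e-04]]
True
0.011307775228565518>>> >>>
```

View pics/side1.png

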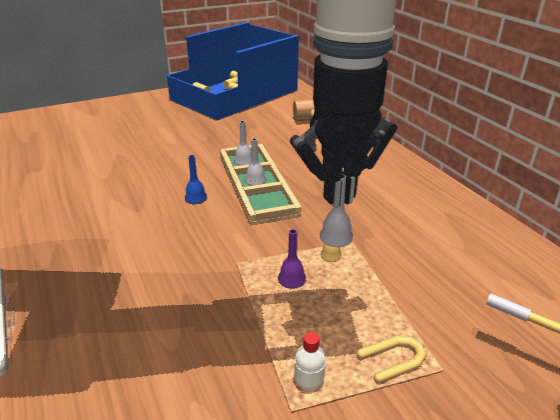

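View pics/w3.png

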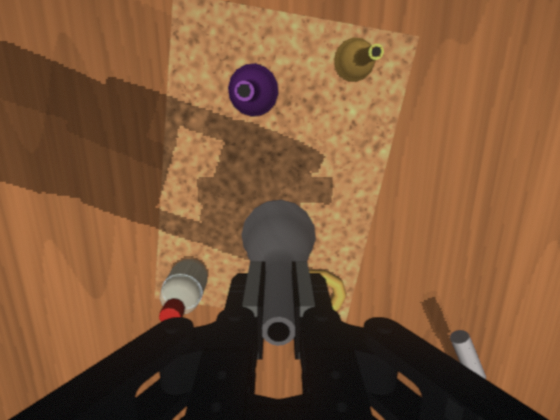

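Held upright, rim at about z=0.13, which clears everything by more than 30 mm. I'll carry it to the empty bay.

Emit:
servo_tool(
  deltas=[
    [[0.11,0.6,0,0,0,-0.005,1],[0.11,0.98,0,0,0,-0.005,1],[0.11,0.98,0,0,0,-0.005,1],[0.11,0.98,0,0,0,-0.005,1],[0.11,0.98,0,0,0,-0.005,1],[0.11,0.98,0,0,0,-0.005,1],[0.11,0.98,0,0,0,-0.005,1],[0.11,0.98,0,0,0,-0.005,1],[0.11,0.98,0,0,0,-0.005,1],[0.11,0.9,0,0,0,-0.005,1]],
  ],
)

```text
time: 8.55
position: [0.5572, 0.0929, 0.1808]
ee_rot: [[0.988, -0.003, 0.154], [-0.154, -0.0, 0.988], [-0.003, -1.0, -0.001]]
ft_force: [0.8, -1.1, -1.1]
width: 0.0113
```

Emit:
servo_tool(
  deltas=[
    [[0,0,0,0,0,0,1],[0,0,0,0,0,0,1]],
  ],
)

```text
time: 8.8
position: [0.5573, 0.0915, 0.1814]
ee_rot: [[0.988, -0.002, 0.153], [-0.153, -0.001, 0.988], [-0.002, -1.0, -0.001]]
ft_force: [-0.1, 0.4, -1.6]
width: 0.0113
```

```bash
python3 -i w.py w4 <<'E'
for n in("scene","side"):
    s2=env.snapshot(n);cv2.imwrite(f"pics/{n}2.png",s2["color"][:,:,::-1])

c=np.array([.5588,.093]);e=np.array([.158,.987]);x=np.array([.987,-.158])
for a,b in((-37,-37),(37,-37),(37,37),(-37,37)): print(proj([*(c+x*a/1e3+e*b/1e3),.022]))

E
```

```text
8.8 [0.55731916 0.09152748 0.18141545] [[ 9.88208301e-01 -1.97364958e-03  1.53102770e-01]
 [-1.53104173e-01 -5.79674591e-04  9.88209885e-01]
 [-1.86163024e-03 -9.99997884e-01 -8.75013230e-04]]
True
True
(np.float64(239.80286167041868), np.float64(224.94060631642157))
(np.float64(322.5564236078066), np.float64(225.449923750479))
(np.float64(326.49896672696406), np.float64(142.10573225471114))
(np.float64(237.32398948059858), np.float64(141.57260567452892))>>> ... ... >>> >>> ... >>>
```

View pics/w4.png

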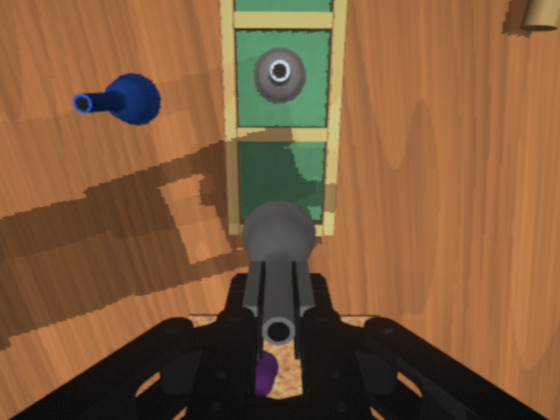

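View pics/side2.png

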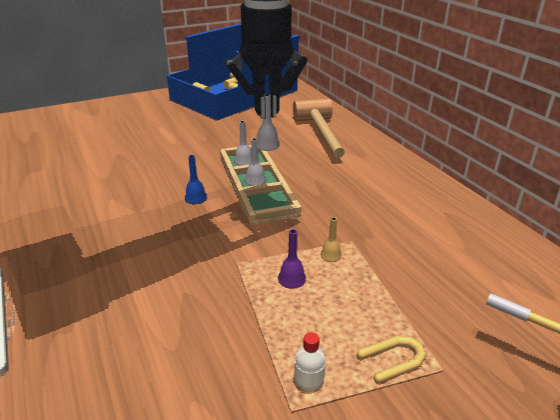

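View pics/scene2.png

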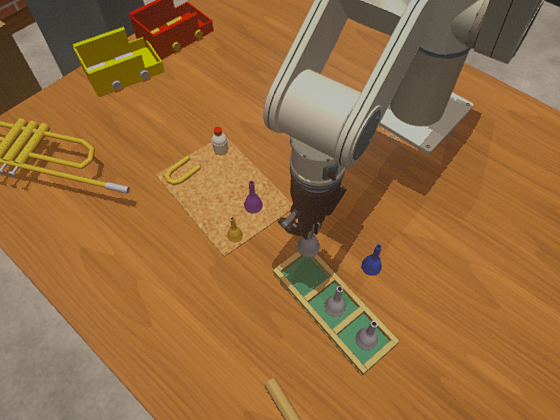

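In the wrist view, the empty bay's inner edges are at about columns 238–326 and rows 140–226. That matches the prediction (238–326, 142–225) to within 1–2 px. I'll descend.

Emit:
servo_tool(
  deltas=[
    [[0.05,0.04,-0.6,0,0,0,1],[0,0,-0.8,0,0,0,1],[0,0,-0.8,0,0,0,1],[0,0,-0.7,0,0,0,1],[0,0,-0.5,0,0,0,1],[0,0,-0.3,0,0,0,1],[0,0,-0.1,0,0,0,1],[0,0,0,0,0,0,1]],
  ],
)

```text
time: 9.95
position: [0.5598, 0.0932, 0.0687]
ee_rot: [[0.988, 0.0, 0.154], [-0.154, 0.0, 0.988], [0.0, -1.0, 0.0]]
ft_force: [0.4, 0.3, -1.7]
width: 0.0117
```

```bash
python3 -i w.py w5 <<'E'
s2=env.snapshot("side");cv2.imwrite("pics/side3.png",cv2.resize(s2["color"][90:240,160:340,::-1],None,fx=4,fy=4,interpolation=2))
E
```

```text
9.95 [0.55980401 0.09322094 0.06865059] [[ 9.88127723e-01  4.58754471e-04  1.53633958e-01]
 [-1.53634006e-01  7.12940131e-05  9.88127819e-01]
 [ 4.42354874e-04 -9.99999892e-01  1.40927878e-04]]
True>>> >>>
```

View pics/w5.png

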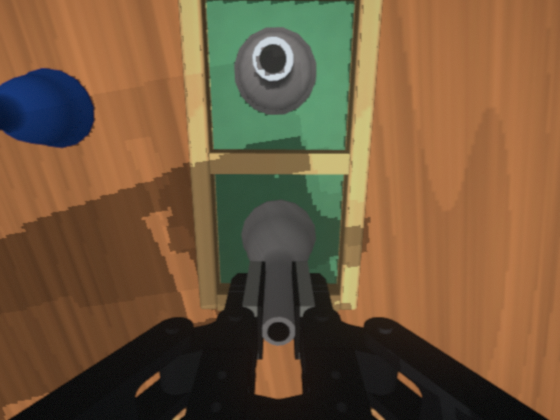

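View pics/side3.png

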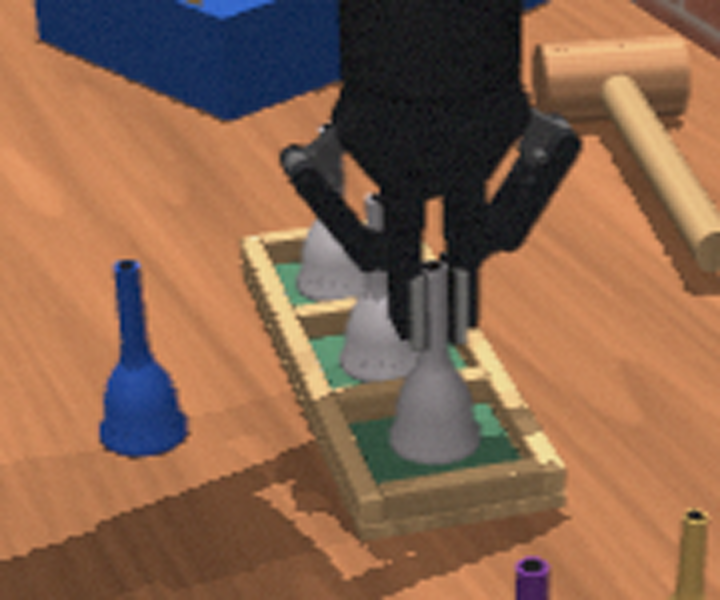

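It's inside the bay with clear felt on all sides. I'll lower it gently to contact at an expected TCP z of about 0.0615.

Emit:
servo_tool(
  deltas=[
    [[0,0,-0.1,0,0,0,1],[0,0,-0.07,0,0,0,1],[0,0,-0.04,0,0,0,1],[0,0,0,0,0,0,1]],
  ],
)

```text
time: 10.55
position: [0.5595, 0.0932, 0.062]
ee_rot: [[0.988, -0.0, 0.154], [-0.154, -0.0, 0.988], [-0.0, -1.0, -0.0]]
ft_force: [0.7, -0.6, -1.0]
width: 0.0112
```

Emit:
servo_tool(
  deltas=[
    [[0,0,-0.03,0,0,0,1],[0,0,0,0,0,0,1]],
  ],
)

```text
time: 10.8
position: [0.5597, 0.0932, 0.0615]
ee_rot: [[0.988, 0.0, 0.154], [-0.154, 0.0, 0.988], [0.0, -1.0, 0.0]]
ft_force: [0.3, 0.3, 1.6]
width: 0.0114
```

The force went from -1.7 to +1.6 N, so it's touching the felt. Now I'll open gradually.

Emit:
servo_tool(
  deltas=[
    [[0,0,0,0,0,0,0.65],[0,0,0,0,0,0,0.55],[0,0,0,0,0,0,0.4],[0,0,0,0,0,0,0.2],[0,0,0,0,0,0,-0.2],[0,0,0,0,0,0,-0.6],[0,0,0,0,0,0,-1],[0,0,0,0,0,0,-1],[0,0,0,0,0,0,-1],[0,0,0,0,0,0,-1]],
  ],
  newtons=20,
)

```text
time: 12.05
position: [0.5595, 0.0932, 0.0612]
ee_rot: [[0.988, -0.0, 0.154], [-0.154, -0.0, 0.988], [-0.0, -1.0, -0.0]]
ft_force: [0.5, -0.2, 1.7]
width: 0.0852
```

```bash
python3 w.py w6
```

```text
12.05 [0.55954759 0.09318844 0.06123039] [[ 9.88125080e-01 -8.96741528e-06  1.53651641e-01]
 [-1.53651642e-01 -9.15252050e-06  9.88125080e-01]
 [-7.45462814e-06 -1.00000000e+00 -1.04216931e-05]]
```

View pics/w6.png

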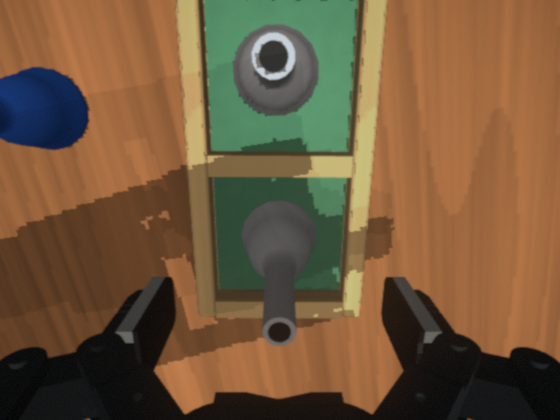

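Released: the mouthpiece stands upright in the bay, with the shank top at (279,331) and the jaws fully clear. Retreating straight up.

Emit:
servo_tool(
  deltas=[
    [[0,0,0.4,0,0,0,-1],[0,0,0.8,0,0,0,-1],[0,0,1,0,0,0,-1],[0,0,1,0,0,0,-1],[0,0,1,0,0,0,-1],[0,0,1,0,0,0,-1],[0,0,0.5,0,0,0,-1],[0,0,0,0,0,0,-1]],
  ],
)

```text
time: 13.1
position: [0.5601, 0.0933, 0.2334]
ee_rot: [[0.988, 0.002, 0.154], [-0.154, 0.0, 0.988], [0.002, -1.0, 0.001]]
ft_force: [-0.2, -0.1, -0.8]
width: 0.0853
```

```bash
python3 - <<'E'
from bench import env
import cv2,numpy as np
a=env.snapshot("side")["color"][:,:,::-1];w=env.snapshot("wrist")["color"][:,:,::-1]
cv2.imwrite("pics/f.png",np.hstack([cv2.resize(a[90:240,160:340],(400,333)),cv2.resize(w,(400,333))]))
print(env.observe()["time"])
E
```

```text
13.2
```

View pics/f.png

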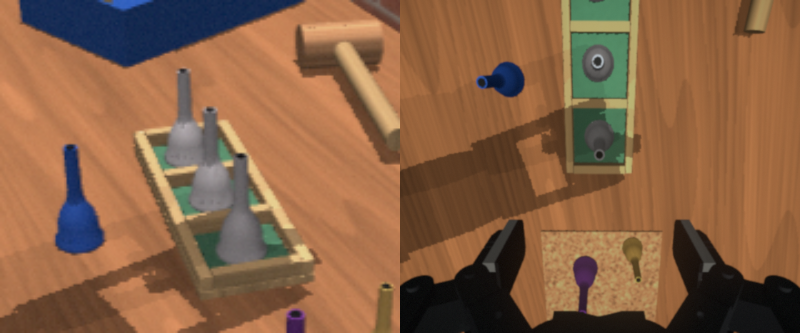

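All three bays now hold a silver mouthpiece standing upright (left view, shank tops at (183,72), (210,110) and (240,157)), and the gripper is clear.

```bash
python3 -c "
from bench import env
print(env.job_done())"
```

```text
the job is handed in; nothing more can be done
None
```

The silver mouthpiece from the cork mat now stands rim down near the middle of the bay that was empty, the one at the rack's -y end. I let go of it only after it touched the felt, then backed straight up and handed the job in at about 13 s of the 42 s allowed.

- **Last pictures:** the side and wrist views show all three mouthpieces upright in their bays. The two already in the rack look unmoved, and the purple, gold and blue pieces still stand. The gripper was open and well clear, with only about 1 N on the wrist.
- **Disagreements:** the scene and side cameras differed by about 7 mm on the rack's y position. I used the mean, and the wrist camera matched it to 1–2 px. The contact force was faint (+1.6 N) and read much the same right after release, so I relied on the height and the pictures to confirm it was seated.

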